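# Part a press-fit cassette housing with a wedge

## Robot

A 6-joint arm with a two-finger parallel gripper is mounted at the origin on the work surface. World frame = base frame: x ahead of the robot, y to its left, z up, the work surface at z = 0. Lengths are in m, angles in rad, forces in N, time in s.
With the tool pointing down it reaches from about 0.425 to 0.925 m from the base axis. Payload 12.5 kg.
Tool frame: the origin (TCP) lies midway between the tips of the shut fingers; the grasp point (between the pads) lies 19 mm behind it; y points along the fingers, z is the direction in which the jaws open and shut, and the axes are right-handed (so a half turn about y gives the same grasp; the last joint's range is limited). The gripper opens to 85 mm and grips with 20 to 120 N. Pads are 22 mm wide; open, the fingers measure 114 mm over their backs; the gripper's body (76 mm by 85 mm) begins 54 mm behind the grasp point. The pads swing forward as they close: fully open they stand 13 mm farther back than shut.
Start: joints at [-1.221, 0.491, 1.559, -0, 1.092, -0.106], TCP at [0.275, -0.561, 0.231] pointing down, gripper open.
Joint ranges: [-3.1, 3.1], [-0.84, 2.19], [0.05, 2.79], [-1.13, 4.28], [0.06, 2.93], [-2.69, 2.69]. Speed limits (rad/s): [2.22, 2.22, 2.79, 3.14, 3.14, 3.14].

## Interface

Orientations are given as a rotation vector (axis times angle).
In Python, from workcell import ctrl, vision, nets gives the robot as it stands.
- The arm moves only by the tool servo_tool, never from a script. Its arguments are lists of equal length, an entry for each row: "delta_rot": the turn, a rotation vector about the world's x, y, z in degrees, a list of three; "dp": the shift along the world's x, y, z in cm, a list of three; "hand": the gripper command: -1 is shut, 1 is fully open, values between are in proportion. A call has 1 to 12 rows; each row shifts and turns the pose as measured when the row begins; what a row does not reach is not made up. A row lasts 1/8 s, in which the tool goes at most 62.5 mm and 10.7 degrees, less where a joint would pass 70% of its speed; a pose out of reach is approached as far as the arm can. A call with a gripper value outside its range is refused whole. The fingers move at their own pace and stop on an object; "newtons" is the grip in N (left out, the last holds). Time passes only in rows, so rows that do not move let the fingers close. It gives the time, the measured TCP pose, the force and the opening at its end, in the units of the state.
- ctrl.get_state(): the state, without advancing time (a new reading comes with each control period).
- vision.camera(name): name is "scene" or "top"; returns a dict with "img" (480x640x3 uint8, blue, green, red), "camera_matrix" (3x3 intrinsics, pixels), "R" (3x3) and "t" (3): a world point X has camera coordinates R X + t. Camera axes: x right, y down, z forward; pixel columns grow to the right and rows downward; lengths in m; the calibration is good to about 2 mm. A picture is of the moment at which its call begins. There is no depth.
- ctrl.finish_job(): hands the job in, once; it reports no verdict.
Trained networks look in a picture, given as the dict that the camera call returned (one of the last four; its "shot" number tells which), for a name from the list of things; names that differ only in an ending like _2 or _b are one class to them, and where a whole thing is asked for, a point or a joint stands for the part that bears it (a point fixed in the world has none). Each returns a list of dicts, best first, with "score" (0 to 1); they miss things now and then, are a little off and sometimes report something else, mostly with a low value. They report only what shows in the picture. A call takes as long as a camera call. They do not tell look-alikes from the thing itself.
- nets.masks_of(label, picture): "mask" (480x640 bool, what is visible of it) and "point" ([row, column] in pixels, amid what is visible of it).
- nets.spot_point(label, picture): "point" ([row, column] in pixels: a listed point, or the origin of a listed thing).
The state is a dict: "time_s": time; "qpos": joint angles; "joint_vel": joint speeds; "effort": joint torques, N m; "eef_pos": TCP position; "ee_rot": TCP orientation; "ft_force": force on the tool from outside, world axes, zero at the start; "wrist_torque": the same for the moment, N m; "gripper_width": finger opening in m.
Only numpy, scipy, OpenCV 4.12 (cv2) and the standard library are available. Lean on these libraries where they do the work, as an engineer would, in place of code of your own. Each camera call takes 0.05 s, during which the arm holds its last target. There are 200 camera calls.

## Task

Take the yellow-handled wedge from its stand and press its blade gently down into the two pry slots of the clamped white and blue cassette housing, a little at one end and then a little at the other, so that the blue half comes off its pins evenly, without going askew, until both slots are at least 10 mm wide. Touch the housing only with the wedge, never force it, and leave the other things alone. Finally stand the wedge back in its stand, blade down, and let go.

Things in the scene. Friction and masses are not known exactly. Their poses are not given: they have to be found in the camera images.
- cradle: aluminium plate 160 (x) x 150 (y) x 8 mm fixed to the bench, carrying the clamped press-fit housing. Origin: under its centre; own x squarely across the housing's seam from the white half (fixed) to the blue half (movable), y along the seam, z up. The housing lies centred in y, but anywhere up to 10 mm either way along x: the plane of the white half's seam face is x = 0 give or take 10 mm, not measured
- mark_left (a point): head of the dark screw in the cradle plate's corner at x = -70 mm, y = +68 mm of the cradle, 11 mm above the bench
- mark_right (a point): the same at y = -68 mm
- left_end (a joint): how far the left end (+y) of the blue half is parted: radians, 0 fully home, 0.0111 rad for each mm at the pry slot (90 mm arm), at most 0.0944. Width of the left slot = 3 mm + 90 mm x this value; 0 to 0.0088 at the start. The end resists with 5 N across the seam plus 0.5 N per mm/s of opening, and stays where it is left; a thrust in the left slot moves only this end
- right_end (a joint): the same for the right end (-y). Both halves: 45 mm across, 130 mm along the seam, top 54 mm above the bench, clamp jaws behind the white one. Grey lip (top 57 mm) covers the seam's middle. Pry slots: y = 30 to 65 mm and -30 to -65 mm; faces upright to 50 mm height, bevelled back 1.5 mm above. Pins bend if an end gets over 3.6 mm (0.04 rad) ahead; plastic cracks over 40 N from the wedge
- wedge: prying wedge, about 0.12 kg, standing blade down: yellow handle 24 (own x) x 30 (y) x 56 mm (z) with a black band; below it a steel blade 40 mm long, 16 mm wide along y, both flats tapering evenly from 14 mm thick (along x) at the shoulder to 2 mm at the tip. Origin: middle of the shoulder between blade and handle, z up. Gripped along own x, the blade can lie along the seam
- stand: green block 64 x 64 x 55 mm fixed to the bench, origin under its centre, with an upright pocket for the blade in the middle of its top, 19 mm along own x and 23 mm along own y, 47 mm deep. The wedge's shoulder rests on the block's top, 55 mm above the bench
- tube_rack: white rack of capped sample tubes fixed to the bench, 74 x 120 mm, 61 mm tall, origin under its centre; it and the stand may change places
- tip_box: clear pipette-tip box with a blue lid, 88 x 123 x 66 mm, origin under its centre; leave alone
- pipette: purple and white hand pipette lying on the bench, about 230 mm long, 26 mm thick; leave alone
- reagent: amber bottle, 56 mm across, 130 mm tall, origin under its centre; leave alone
- sample_jar: clear jar with a red cap, 52 mm across, 60 mm tall, origin under its centre; leave alone
- marker: grey marker pen lying on the bench, 14 mm thick, 120 mm long; leave alone
Not all that is in view belongs to the job. Of the things like the wedge, leave any that is purple or red; of the rest the smaller one is meant.

How it is judged:
On the way, in this order (a step that is already met when the one before it is completed fails the run):
1. the wedge is held, lifted clear of its stand (z of wedge in the frame of stand above 0.097 m and contact force between the fingers and wedge above 1 N), for 0.1 s.
2. the wedge has opened one slot to 5 mm (value of joint any of left_end, right_end above 0.022 rad and contact force between wedge and cradle above 0.2 N), for 0.02 s.
3. both slots are wider than 6 mm (value of joint each of left_end, right_end above 0.033 rad), for 0.1 s.
4. both slots are at least 10 mm wide (value of joint each of left_end, right_end above 0.0767 rad), for 0.1 s.
At the end, for the whole second after the job is handed in: both slots are at least 10 mm wide (9.9 is accepted), and the wedge stands released and at rest in its stand, blade in the pocket: within 7 mm of its middle, shoulder within 4 mm of the top, within 0.08 rad of upright (all of step 4 and horizontal distance between wedge and stand below 0.007 m and z of wedge in the frame of stand below 0.059 m and angle between wedge's own z axis and vertical below 0.08 rad and linear speed of wedge below 0.02 m/s and contact force between the fingers and wedge below 0.1 N); the robot touches nothing.
It fails at once if one end of the blue half gets more than 3.6 to 4.5 mm (0.04 to 0.05 rad) ahead of the other ((value of joint left_end above 0.05 rad and value of joint right_end below 0.01 rad) or (value of joint left_end above 0.06 rad and value of joint right_end below 0.02 rad) or (value of joint left_end above 0.07 rad and value of joint right_end below 0.03 rad) or (value of joint left_end above 0.08 rad and value of joint right_end below 0.04 rad) or (value of joint left_end above 0.09 rad and value of joint right_end below 0.05 rad) or (value of joint right_end above 0.05 rad and value of joint left_end below 0.01 rad) or (value of joint right_end above 0.06 rad and value of joint left_end below 0.02 rad) or (value of joint right_end above 0.07 rad and value of joint left_end below 0.03 rad) or (value of joint right_end above 0.08 rad and value of joint left_end below 0.04 rad) or (value of joint right_end above 0.09 rad and value of joint left_end below 0.05 rad)).
It fails at once if the wedge loads the housing with more than 40 N (contact force between wedge and cradle above 40 N).
It fails at once if the robot itself pushes on the housing (contact force between any of the fingers, the arm and cradle above 1.5 N).
It fails at once if a bystander (tip box, pipette, bottle, jar or marker) is moved by more than 20 mm (distance of any of tip_box, pipette, reagent, sample_jar, marker from where it was at the start of the episode above 0.02 m).
It also fails if it takes over 72 s, if anything falls off the work surface, if the arm or the gripper's body presses on something with over 40 N, if the wrist force passes 120 N, or if a joint passes its speed limit or range.

## Working session

There is one attempt and no reset: what is moved stays moved. The work goes in short steps, Python scripts to look and compute and a tool call to move; the robot and the scene stay as the last step left them, time stands still between calls to the robot, and variables do not carry over. Pictures are saved under pics/ and viewed, about 8 in all and at most 12, crops included, and the job is handed in when it is done.

Besides the shell and the picture viewer there is one more tool, called after "Request:" by a JSON object that holds its "api" and its "payload". servo_tool: Moves the arm, as the interface text tells. Its arguments: {"type":"object","properties":{"delta_rot":{"type":"array"},"dp":{"type":"array"},"hand":{"type":"array"},"newtons":{"type":"number"}},"required":["delta_rot","dp","hand"]}

```bash
mkdir -p pics; cat > h.py <<'E'
from workcell import ctrl, vision, nets
import numpy as np, cv2
def ray(c,p):
    K=np.array(c['camera_matrix']);R=np.array(c['R']);t=np.array(c['t']).ravel()
    d=R.T@np.linalg.solve(K,[p[1],p[0],1.]);return -R.T@t,d
def atz(c,p,z):
    o,d=ray(c,p);return o+d*(z-o[2])/d[2]
def proj(c,X):
    x=np.array(c['R'])@np.array(X,float)+np.array(c['t']).ravel();u=np.array(c['camera_matrix'])@x;return u[1]/u[2],u[0]/u[2]
def tri(cs,ps):
    A=np.zeros((3,3));b=np.zeros(3);
    for c,p in zip(cs,ps):
        o,d=ray(c,p);d=d/np.linalg.norm(d);M=np.eye(3)-np.outer(d,d);A+=M;b+=M@o
    return np.linalg.solve(A,b)
E
python3 - <<'E'
from h import *
np.set_printoptions(precision=4,suppress=True)
s=ctrl.get_state();print(s)
for n in('scene','top'):
    c=vision.camera(n);cv2.imwrite(f'pics/{n}0.png',c['img']);print(n,ray(c,(240,320)))
    for l,z in(('mark_left',.011),('mark_right',.011),('stand',0),('wedge',.055),('cradle',0),('tube_rack',0),('reagent',0),('sample_jar',0),('tip_box',0)):
        print(l,[(np.round(d['point'],1),round(d['score'],2),atz(c,d['point'],z)) for d in nets.spot_point(l,c)[:4]])
E
```

```text
{'time_s': 0.0, 'qpos': array([-1.2206,  0.4915,  1.5595, -0.    ,  1.0917, -0.1056]), 'joint_vel': array([ 0.0017,  0.0002, -0.0007, -0.0016, -0.0019, -0.0005]), 'effort': array([  0.    , -61.8448, -26.1599,  -0.0001,   0.004 ,  -0.    ]), 'eef_pos': array([ 0.2751, -0.561 ,  0.2307]), 'ee_rot': array([-0.4567,  1.9694, -1.9672]), 'ft_force': array([-0.463 , -0.7333,  0.044 ]), 'wrist_torque': array([-0.0387,  0.0712,  0.0173]), 'gripper_width': 0.08537937713680947}
scene (array([1.2699, 0.0524, 0.9422]), array([-0.6464, -0.0524, -0.7612]))
mark_left [(array([225.5, 347.6]), 0.74, array([0.4317, 0.0506, 0.011 ]))]
mark_right [(array([222.4, 290. ]), 0.87, array([ 0.4275, -0.0861,  0.011 ])), (array([227.2, 451.2]), 0.22, array([0.4269, 0.2925, 0.011 ]))]
stand [(array([246. , 445.5]), 0.75, array([0.4756, 0.2766, 0.    ]))]
wedge [(array([213.1, 496. ]), 0.98, array([0.4192, 0.3866, 0.055 ])), (array([226.3, 451.6]), 0.66, array([0.464 , 0.2823, 0.055 ])), (array([202.1, 454.7]), 0.6, array([0.3879, 0.2969, 0.055 ])), (array([262.7, 483.1]), 0.55, array([0.5645, 0.3379, 0.055 ]))]

[... 879 characters left out ...]
, (array([332. , 144.2]), 0.8, array([0.3433, 0.325 , 0.055 ])), (array([256.8, 131. ]), 0.74, array([0.4962, 0.3633, 0.055 ])), (array([270.7, 165. ]), 0.57, array([0.4689, 0.2916, 0.055 ]))]
cradle [(array([265.6, 313.5]), 0.77, array([ 0.4944, -0.016 ,  0.    ]))]
tube_rack [(array([273.1, 417.9]), 0.57, array([ 0.4832, -0.2439,  0.    ]))]
reagent [(array([231.6,  99. ]), 0.91, array([0.558 , 0.4517, 0.    ]))]
sample_jar [(array([242.7, 504.4]), 0.98, array([ 0.5553, -0.4371,  0.    ])), (array([271.1, 166.1]), 0.3, array([0.4751, 0.3012, 0.    ]))]
tip_box [(array([272.7, 167.1]), 0.71, array([0.4716, 0.2988, 0.    ])), (array([165.5, 383.2]), 0.62, array([ 0.7254, -0.1685, -0.    ]))]
```

View pics/scene0.png

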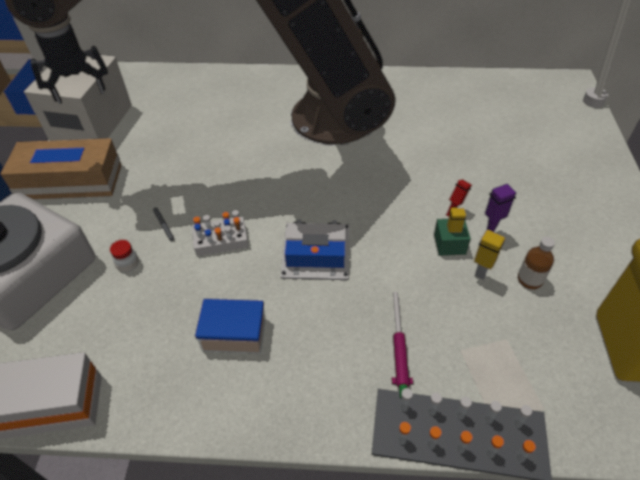

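View pics/top0.png

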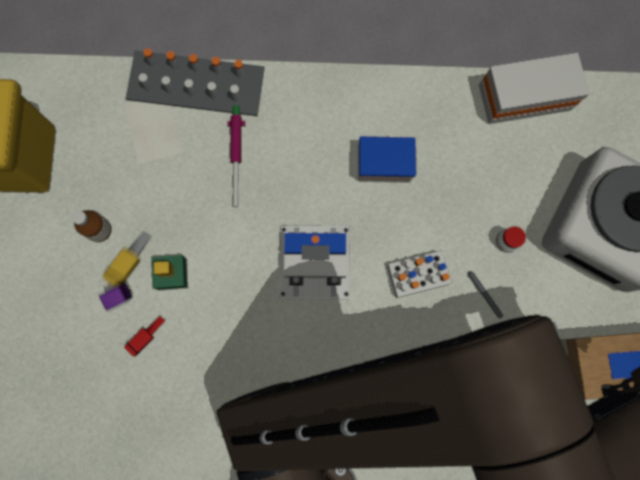

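```bash
python3 - <<'E'
from h import *
a=cv2.imread('pics/top0.png');b=cv2.imread('pics/scene0.png')
z=lambda i,x,y,w,h:cv2.resize(i[y:y+h,x:x+w],(400,300),interpolation=cv2.INTER_CUBIC)
cv2.imwrite('pics/crop0.png',np.vstack([np.hstack([z(a,265,215,100,75),z(b,265,215,100,75)]),np.hstack([z(a,128,240,80,60),z(b,415,200,80,60)])]))
E
```

```text
(no output)
```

View pics/crop0.png

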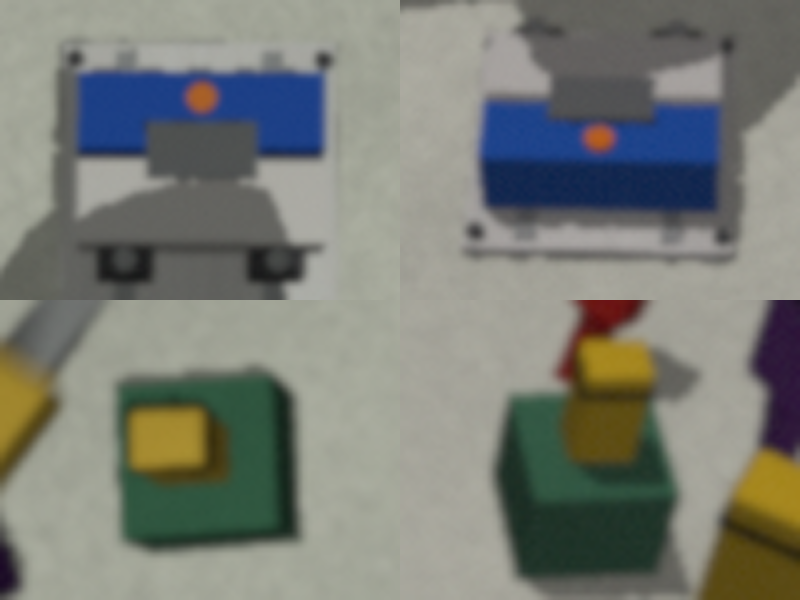

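```bash
python3 - <<'E'
from h import *
from scipy.spatial.transform import Rotation as Ro
np.set_printoptions(precision=4,suppress=True)
print(Ro.from_rotvec(ctrl.get_state()['ee_rot']).as_matrix())
T=vision.camera('top');S=vision.camera('scene')
def rect(c,m,z):
    n,l,st,_=cv2.connectedComponentsWithStats(m.astype(np.uint8))
    k=1+np.argmax(st[1:,4]);P=np.argwhere(l==k)
    W=np.array([atz(c,p,z)[:2] for p in P])*1000
    return cv2.minAreaRect(W.astype(np.float32)),len(P)
for c,box in((T,(240,300,150,190)),(S,(200,260,433,470))):
    h=cv2.cvtColor(c['img'],cv2.COLOR_BGR2HSV).astype(int)
    M=np.zeros((480,640),bool);M[box[0]:box[1],box[2]:box[3]]=1
    y=M&(abs(h[...,0]-24)<8)&(h[...,1]>120)
    v=h[...,2][y];print('V',np.percentile(v,[10,50,90]))
    print('wedge top',rect(c,y&(h[...,2]>150),.111))
    if c is T:
        g=M&(abs(h[...,0]-75)<20)&(h[...,1]>80);print('Vg',np.percentile(h[...,2][g],[10,50,90]))
        for th in(75,80,85): 
            r=rect(c,(g&(h[...,2]>th))|y,.055);print('stand',th,r)
for c in(T,S):
    g=cv2.cvtColor(c['img'],cv2.COLOR_BGR2GRAY)
    # marks
    for l in('mark_left','mark_right'):
        ds=nets.spot_point(l,c)[:1];
        for d in ds: print(l,d['score'],atz(c,d['point'],.011))
    for y in(.030,-.065):
        print('profile y',y)
        r0=[proj(c,(x,y,.054)) for x in np.arange(.46,.54,.002)]
        for x,(r,q) in zip(np.arange(.46,.54,.002),r0):
            print(round(x,3),cv2.getRectSubPix(c['img'],(5,1),(q,r))[0].mean(0).astype(int),end=' ')
        print()
E
```

```text
[[-0.8979  0.0001  0.4402]
 [-0.4402 -0.0001 -0.8979]
 [-0.     -1.      0.0001]]
V [ 70. 136. 167.]
wedge top (((468.22845458984375, 287.6143798828125), (18.257848739624023, 23.523080825805664), 3.780529737472534), 118)
Vg [56. 85. 87.]
stand 75 (((467.979736328125, 286.7242126464844), (61.883548736572266, 59.896446228027344), 5.2601318359375), 791)
stand 80 (((468.8189697265625, 287.3988952636719), (60.63541030883789, 57.42595291137695), 4.029392242431641), 729)
stand 85 (((473.7151794433594, 297.0580139160156), (31.822490692138672, 38.984375), 3.6919333934783936), 272)
V [ 74.  93. 163.]
wedge top (((469.9947204589844, 285.7370910644531), (17.697866439819336, 24.675260543823242), 2.362441062927246), 76)
mark_left 0.78 [0.431  0.0462 0.011 ]
mark_right 0.67 [ 0.435  -0.0878  0.011 ]
profile y 0.03
0.46 [44 44 43] 0.462 [45 46 46] 0.464 [59 61 61] 0.466 [78 81 81] 0.468 [89 93 93] 0.47 [94 98 98] 0.472 [ 95  99 100] 0.474 [ 96  99 100] 0.476 [95 99 99] 0.478 [ 96 100  99] 0.48 [ 96 100 100] 0.482 [ 98 102 102] 0.484 [107 112 112] 0.486 [127 132 132] 0.488 [146 152 152] 0.49 [158 164
[... 2291 characters left out ...]
109 111] 0.472 [117 119 122] 0.474 [125 127 130] 0.476 [131 133 137] 0.478 [136 137 141] 0.48 [139 141 144] 0.482 [140 142 146] 0.484 [142 145 148] 0.486 [144 147 151] 0.488 [149 151 155] 0.49 [152 154 158] 0.492 [154 157 161] 0.494 [156 159 163] 0.496 [157 159 164] 0.498 [158 160 164] 0.5 [158 161 165] 0.502 [158 161 165] 0.504 [158 161 165] 0.506 [156 159 163] 0.508 [152 154 159] 0.51 [144 146 150] 0.512 [130 131 134] 0.514 [119 115 116] 0.516 [115  99  96] 0.518 [119  86  76] 0.52 [126  76  57] 0.522 [132  70  43] 0.524 [136  67  32] 0.526 [137  67  30] 0.528 [137  66  29] 0.53 [137  66  29] 0.532 [137  66  29] 0.534 [137  66  29] 0.536 [137  66  29] 0.538 [137  66  29] 0.54 [137  66  29]
```

Request:
{"api": "servo_tool", "payload": {"dp": [[3.4,5,0],[3.4,5,0],[3.4,5,0],[3.4,5,0],[3.4,5,0],[3.4,5,0],[3.4,5,0],[3.4,5,0],[-1,5.6,0],[-1,5.6,0],[-1,5.6,0],[-1,5.6,0]], "delta_rot": [[0,0,4.2],[0,0,4.2],[0,0,4.2],[0,0,4.2],[0,0,4.2],[0,0,4.2],[0,0,4.2],[0,0,4.2],[0,0,4.2],[0,0,4.2],[0,0,4.2],[0,0,4.2]], "hand": [0.3,0.3,0.3,0.3,0.3,0.3,0.3,0.3,0.3,0.3,0.3,0.3], "newtons": 60}}

```text
time_s: 2.8
eef_pos: [0.5125, 0.0796, 0.2314]
ee_rot: [-1.097, 1.361, -1.367]
ft_force: [1.3, -0.7, -0.3]
gripper_width: 0.0553
```

Request:
{"api": "servo_tool", "payload": {"dp": [[-1.1,5.2,0],[-1.1,5.2,0],[-1.1,5.2,0],[-1.1,5.2,0],[0,0,0]], "delta_rot": [[0,0,4.2],[0,0,4.2],[0,0,4.2],[0,0,4.2],[0,0,0]], "hand": [0.3,0.3,0.3,0.3,0.3]}}

```text
time_s: 3.42
eef_pos: [0.4654, 0.2976, 0.2321]
ee_rot: [-1.246, 1.135, -1.141]
ft_force: [0.6, -0.3, -0.6]
gripper_width: 0.0555
```

```bash
cat >> h.py <<'E'
from scipy.spatial.transform import Rotation as Ro
def st():
    s=ctrl.get_state();M=Ro.from_rotvec(s['ee_rot']).as_matrix()
    print('t',round(s['time_s'],2),'pos',np.round(s['eef_pos'],4),'jawyaw',round(np.degrees(np.arctan2(M[1,2],M[0,2])),2),'down',np.round(M[:,1],4),'F',np.round(s['ft_force'],1),'w',round(s['gripper_width'],4),'q6',s['qpos'][5]);return s
E
python3 - <<'E'
from h import *
st()
c=vision.camera('scene')
cv2.imwrite('pics/s1.png',cv2.resize(c['img'][120:300,400:640],(800,600)))
T=vision.camera('top');h=cv2.cvtColor(T['img'],cv2.COLOR_BGR2HSV).astype(int)
E
```

```text
t 3.42 pos [0.4654 0.2976 0.2321] jawyaw 5.45 down [ 0.0071  0.0022 -1.    ] F [ 0.6 -0.3 -0.6] w 0.0555 q6 0.3553987219157284
```

Request:
{"api": "servo_tool", "payload": {"dp": [[0.3,-1.1,-5],[0,0,-4.5],[0,0,0]], "delta_rot": [[-0.1,0.4,-2],[0,0,0],[0,0,0]], "hand": [0.3,0.3,0.3]}}

```text
time_s: 3.9
eef_pos: [0.4709, 0.2805, 0.1363]
ee_rot: [-1.23, 1.171, -1.173]
ft_force: [0.7, 0.2, 0.8]
gripper_width: 0.0557
```

```bash
python3 - <<'E'
from h import *
st()
c=vision.camera('scene')
cv2.imwrite('pics/s1.png',cv2.resize(c['img'][150:285,390:570],(800,600)))
E
```

```text
t 3.9 pos [0.4709 0.2805 0.1363] jawyaw 2.85 down [ 2.4e-03  4.0e-04 -1.0e+00] F [0.7 0.2 0.8] w 0.0557 q6 0.36782122996236816
```

View pics/s1.png

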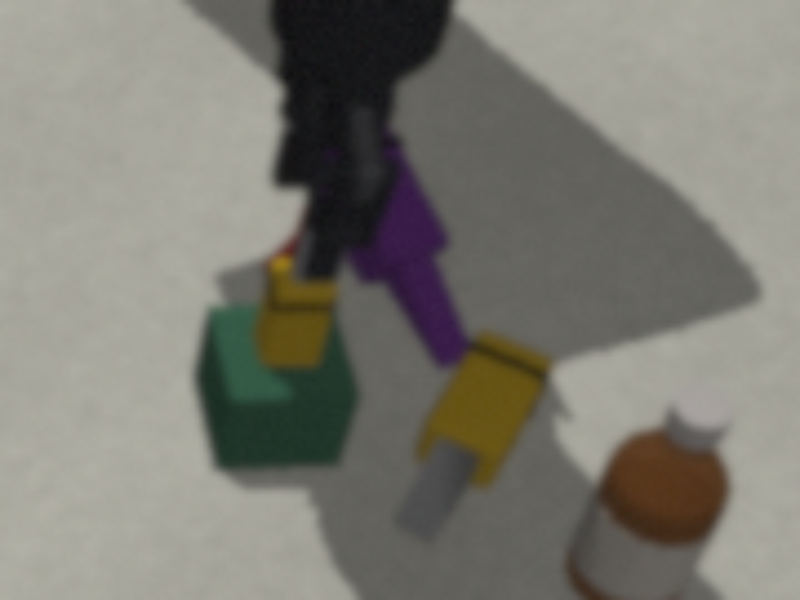

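Request:
{"api": "servo_tool", "payload": {"dp": [[-0.2,0.6,-3.3],[0,0,-3.2],[0,0,0]], "delta_rot": [[0,0.1,0.5],[0,0,0],[0,0,0]], "hand": [0.3,0.3,0.3]}}

```text
time_s: 4.32
eef_pos: [0.4736, 0.2869, 0.0783]
ee_rot: [-1.223, 1.161, -1.17]
ft_force: [-0.4, 0.5, 1.1]
gripper_width: 0.0559
```

```bash
python3 - <<'E'
from h import *
st()
c=vision.camera('scene')
cv2.imwrite('pics/s2.png',cv2.resize(c['img'][180:270,410:530],(800,600)))
E
```

```text
t 4.33 pos [0.4736 0.2869 0.0783] jawyaw 3.21 down [ 0.012   0.0054 -0.9999] F [-0.4  0.5  1.1] w 0.0559 q6 0.3693114258263036
```

View pics/s2.png

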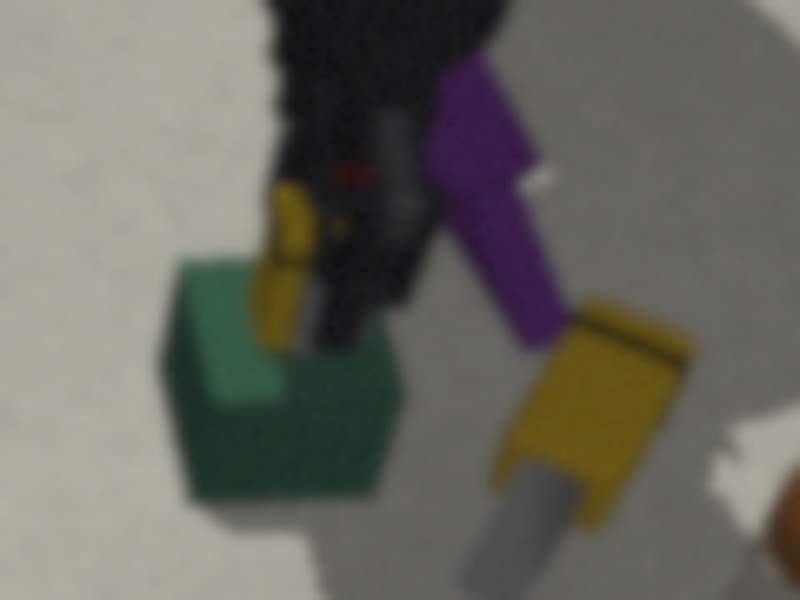

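Request:
{"api": "servo_tool", "payload": {"dp": [[-0.45,-0.3,-0.8],[0,0,0],[0,0,0],[0,0,0]], "delta_rot": [[-0.3,0.7,0],[0,0,0],[0,0,0],[0,0,0]], "hand": [0.3,0.3,0.3,0.3]}}

```text
time_s: 4.88
eef_pos: [0.4713, 0.2845, 0.0756]
ee_rot: [-1.228, 1.165, -1.169]
ft_force: [-0.1, -0.4, 0.7]
gripper_width: 0.0556
```

```bash
python3 - <<'E'
from h import *
st()
E
```

```text
t 4.88 pos [0.4713 0.2845 0.0756] jawyaw 3.18 down [ 0.0067  0.0033 -1.    ] F [-0.1 -0.4  0.7] w 0.0556 q6 0.3670129155287123
```

Request:
{"api": "servo_tool", "payload": {"dp": [[-0.25,0,-0.6],[-0.1,0,-0.4],[0,0,0],[0,0,0]], "delta_rot": [[-0.2,0.4,0],[-0.1,0.3,0],[0,0,0],[0,0,0]], "hand": [0.3,0.3,0.3,0.3]}}

```text
time_s: 5.38
eef_pos: [0.4674, 0.2846, 0.0647]
ee_rot: [-1.242, 1.172, -1.166]
ft_force: [0.6, -0.1, 0.2]
gripper_width: 0.0553
```

```bash
python3 - <<'E'
from h import *
st()
E
```

```text
t 5.38 pos [0.4674 0.2846 0.0647] jawyaw 3.2 down [-0.0069 -0.0025 -1.    ] F [ 0.6 -0.1  0.2] w 0.0553 q6 0.36936207853530073
```

Request:
{"api": "servo_tool", "payload": {"dp": [[0.1,0,0],[0.05,0,0],[0,0,0],[0,0,0],[0,0,0],[0,0,0],[0,0,0],[0,0,0]], "delta_rot": [[0.1,-0.3,0],[0.1,-0.2,0],[0,0,0],[0,0,0],[0,0,0],[0,0,0],[0,0,0],[0,0,0]], "hand": [0.3,0.3,0,-0.2,-0.4,-0.6,-0.7,-0.7], "newtons": 60}}

```text
time_s: 6.38
eef_pos: [0.4693, 0.2847, 0.0652]
ee_rot: [-1.231, 1.166, -1.169]
ft_force: [-0.0, -0.8, 1.5]
gripper_width: 0.0231
```

```bash
python3 - <<'E'
from h import *
st()
E
```

```text
t 6.38 pos [0.4693 0.2847 0.0652] jawyaw 3.19 down [ 0.0033  0.0016 -1.    ] F [-0.  -0.8  1.5] w 0.0231 q6 0.3690013944734535
```

Request:
{"api": "servo_tool", "payload": {"dp": [[0,0,1],[0,0,2.5],[0,0,3],[0,0,3],[0,0,0],[0,0,0]], "delta_rot": [[0,0.1,0],[0,0,0],[0,0,0],[0,0,0],[0,0,0],[0,0,0]], "hand": [-0.7,-0.7,-0.7,-0.7,-0.7,-0.7]}}

```text
time_s: 7.12
eef_pos: [0.4682, 0.2842, 0.1639]
ee_rot: [-1.235, 1.169, -1.167]
ft_force: [0.3, 0.8, -1.5]
gripper_width: 0.0236
```

```bash
python3 - <<'E'
from h import *
st()
for n in('top','scene'):
    c=vision.camera(n);print(n,[(np.round(d['point'],1),round(d['score'],2),atz(c,d['point'],.155)) for d in nets.spot_point('wedge',c)[:4]])
cv2.imwrite('pics/s3.png',cv2.resize(c['img'][135:270,390:570],(800,600)))
E
```

```text
t 7.12 pos [0.4682 0.2842 0.1639] jawyaw 3.19 down [-7.e-04  8.e-04 -1.e+00] F [ 0.3  0.8 -1.5] w 0.0236 q6 0.36775692451880043
top []
scene [(array([196.3, 460.9]), 0.7, array([0.46984501, 0.28390512, 0.155     ])), (array([253.5, 492.4]), 0.66, array([0.62103275, 0.32619424, 0.155     ])), (array([204.9, 459.2]), 0.47, array([0.49498465, 0.27769383, 0.155     ]))]
```

View pics/s3.png

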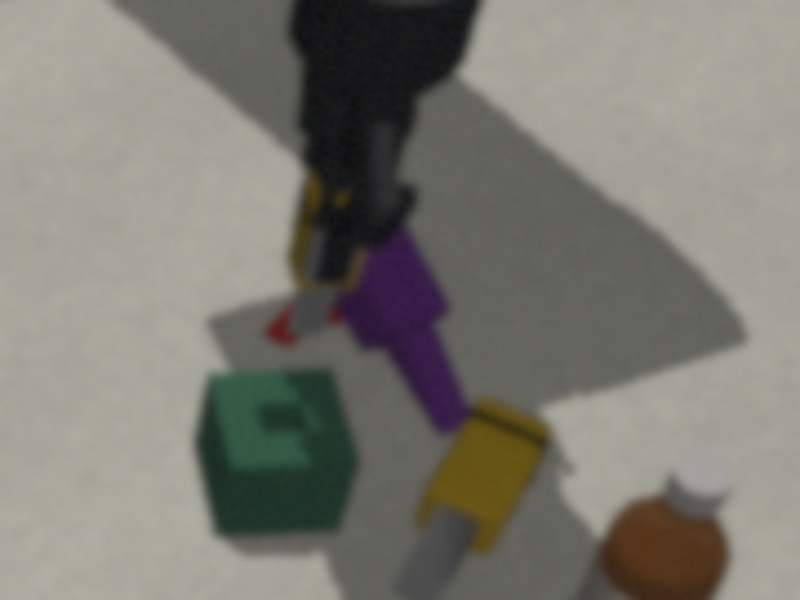

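```bash
cat > seam.py <<'E'
from h import *
def seam(c,z=.054,x0=.495,x1=.535):
    g=c['img'].astype(np.float32);xs=np.arange(x0,x1,.0005);out=[]
    for y in list(np.arange(-.078,-.051,.003))+list(np.arange(.017,.043,.003)):
        P=np.array([proj(c,(x,y,z)) for x in xs]).astype(np.float32)
        v=cv2.remap(g,P[None,:,1].copy(),P[None,:,0].copy(),cv2.INTER_CUBIC)[0]
        r=v[:,2];w=np.median(r[:12]);b=np.median(r[-8:])
        i=np.argmax(r<(w+b)/2);e=xs[i]
        B=v[:,0];k=np.argmin(B);B1=np.median(B[-8:]);j=k+np.argmax(B[k:]>(B[k]+B1)/2)
        out.append((y,e,xs[k],xs[j]))
    return np.array(out)
E
python3 - <<'E'
from seam import *
np.set_printoptions(precision=4,suppress=True)
for n in('top','scene'):
    c=vision.camera(n);o=seam(c)
    print(n)
    for k in(1,2,3):
        L=o[:,0]<-.02;p=np.polyfit(o[:,0]+.018,o[:,k],1);print(k,'slope',p[0],'x at y=-.018',p[1],'R',o[L,k].mean(),'L',o[~L,k].mean())
    # y extents of blue half at top
    h=cv2.cvtColor(c['img'],cv2.COLOR_BGR2HSV).astype(int)
    m=(abs(h[...,0]-110)<12)&(h[...,1]>150)
    for x in(.525,.535,.545):
        ys=np.arange(-.11,.08,.0005);f=[m[tuple(np.round(proj(c,(x,y,.054))).astype(int))] for y in ys];yy=ys[f];print('y ext',x,yy.min(),yy.max(),(yy.min()+yy.max())/2)
    r=nets.masks_of('cradle',c)
    for l in('mark_left','mark_right'):
        print(l,[(round(d['score'],2),atz(c,d['point'],.011)) for d in nets.spot_point(l,c)[:1]])
    if n=='scene': print('pocket',atz(c,(229,453.5),.055))
E
```

```text
top
1 slope -0.019409965821191116 x at y=-.018 0.5116847394615336 R 0.5126111111111111 L 0.5107777777777778
2 slope -0.02115488397193724 x at y=-.018 0.5136560892246806 R 0.5146666666666666 L 0.5126666666666666
3 slope -0.0219403969538875 x at y=-.018 0.516739029801523 R 0.5177777777777778 L 0.5157222222222223
y ext 0.525 -0.07899999999999997 0.04650000000000014 -0.016249999999999917
y ext 0.535 -0.07899999999999997 0.04700000000000014 -0.015999999999999917
y ext 0.545 -0.07849999999999997 0.04700000000000014 -0.015749999999999917
mark_left [(0.92, array([0.4313, 0.0577, 0.011 ]))]
mark_right [(0.88, array([ 0.4254, -0.0791,  0.011 ]))]
scene
1 slope -0.016028062601186967 x at y=-.018 0.5154642081909215 R 0.5162222222222222 L 0.5147222222222223
2 slope -0.016417820951012393 x at y=-.018 0.5149362355339691 R 0.5157222222222223 L 0.5141666666666667
3 slope -0.02011752713317744 x at y=-.018 0.5186288301253223 R 0.5196111111111111 L 0.5176666666666667
y ext 0.525 -0.08149999999999998 0.043000000000000135 -0.01924999999999992
y ext 0.535 -0.08049999999999997 0.043000000000000135 -0.01874999999999992
y ext 0.545 -0.08199999999999998 0.043500000000000136 -0.01924999999999992
mark_left []
mark_right [(0.8, array([ 0.4405, -0.0984,  0.011 ]))]
pocket [0.4719 0.2857 0.055 ]
```

Request:
{"api": "servo_tool", "payload": {"dp": [[0.9,-4.8,0],[0.9,-5.2,-0.5],[0.9,-5.2,-0.6],[0.9,-5.2,-0.6],[0.9,-4,-0.6],[0.1,-1,0],[0,0,0],[0,0,0]], "delta_rot": [[0,0,-0.4],[0,0,-0.4],[0,0,-0.4],[0,0,-0.4],[0,0,-0.4],[0,0,0],[0,0,0],[0,0,0]], "hand": [-0.7,-0.7,-0.7,-0.7,-0.7,-0.7,-0.7,-0.7]}}

```text
time_s: 8.72
eef_pos: [0.5154, 0.0245, 0.1411]
ee_rot: [-1.217, 1.192, -1.193]
ft_force: [-0.9, -0.6, -1.5]
gripper_width: 0.0233
```

```bash
python3 - <<'E'
from h import *
st()
E
```

```text
t 8.72 pos [0.5154 0.0245 0.1411] jawyaw 1.29 down [ 0.0026  0.0018 -1.    ] F [-0.9 -0.6 -1.5] w 0.0233 q6 -0.10606496412559303
```

Request:
{"api": "servo_tool", "payload": {"dp": [[0,0.5,-1.2],[-0.1,0.2,-1.2],[0,0,-0.5],[0,0,0],[0,0,0]], "delta_rot": [[-0.1,0.1,0],[0,0.1,0],[0,0,0],[0,0,0],[0,0,0]], "hand": [-0.7,-0.7,-0.7,-0.7,-0.7]}}

```text
time_s: 9.35
eef_pos: [0.5137, 0.0347, 0.1097]
ee_rot: [-1.223, 1.191, -1.189]
ft_force: [0.1, -0.2, -1.4]
gripper_width: 0.0233
```

```bash
python3 - <<'E'
from h import *
st()
a=vision.camera('top');b=vision.camera('scene')
z=lambda i,x,y,w,h:cv2.resize(i[y:y+h,x:x+w],(400,600),interpolation=cv2.INTER_CUBIC)
cv2.imwrite('pics/s4.png',np.hstack([z(a['img'],265,205,60,90),z(b['img'],305,180,60,90)]))
E
```

```text
t 9.35 pos [0.5137 0.0347 0.1097] jawyaw 1.51 down [-2.1e-03  1.0e-04 -1.0e+00] F [ 0.1 -0.2 -1.4] w 0.0233 q6 -0.08725241114567667
```

View pics/s4.png

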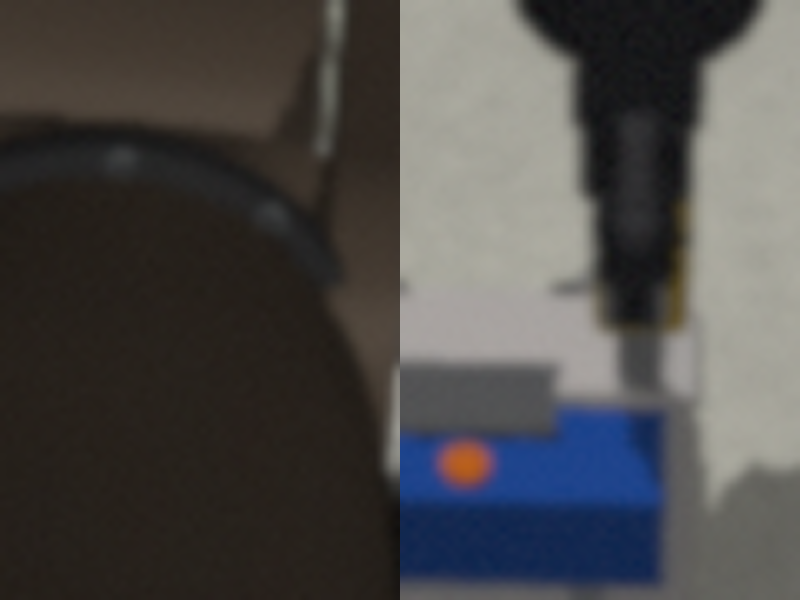

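```bash
python3 - <<'E'
from h import *
c=vision.camera('scene')
print(proj(c,(.5137,.0347,.0597)),proj(c,(.515,.0347,.054)),proj(c,(.5125,.0347,.054)),proj(c,(.5175,.0347,.054)))
print(c['img'][228:246,341].tolist());print(c['img'][228:246,336].tolist());print(c['img'][228:246,347].tolist())
E
```

```text
(np.float64(238.25228874846096), np.float64(339.8454947387585)) (np.float64(240.39273481153836), np.float64(339.7994094800968)) (np.float64(239.52642463408853), np.float64(339.83906036254126)) (np.float64(241.26143178857845), np.float64(339.75964935420524))
[[33, 40, 42], [49, 58, 62], [58, 66, 68], [67, 68, 69], [69, 69, 69], [69, 67, 69], [69, 68, 68], [69, 69, 68], [70, 70, 69], [74, 73, 75], [87, 87, 89], [95, 95, 97], [95, 91, 92], [91, 74, 71], [85, 51, 41], [86, 43, 22], [86, 44, 22], [85, 42, 18]]
[[66, 74, 78], [93, 103, 108], [126, 131, 136], [142, 146, 150], [148, 150, 154], [149, 151, 155], [148, 151, 155], [149, 151, 156], [151, 153, 157], [149, 151, 156], [141, 143, 147], [124, 125, 128], [119, 105, 105], [126, 85, 74], [135, 71, 44], [140, 68, 33], [139, 66, 28], [140, 68, 30]]
[[90, 108, 117], [111, 124, 132], [136, 142, 147], [150, 153, 156], [153, 155, 158], [155, 155, 159], [153, 156, 159], [153, 156, 158], [153, 156, 159], [153, 155, 158], [143, 145, 148], [123, 124, 127], [103, 103, 106], [96, 98, 99], [92, 93, 95], [93, 95, 96], [92, 93, 95], [90, 93, 94]]
```

Request:
{"api": "servo_tool", "payload": {"dp": [[0,-0.4,0],[0.05,-0.2,0],[0,0,0]], "delta_rot": [[0,-0.1,-0.2],[0,0,-0.1],[0,0,0]], "hand": [-0.7,-0.7,-0.7]}}

```text
time_s: 9.88
eef_pos: [0.5145, 0.0278, 0.1104]
ee_rot: [-1.218, 1.193, -1.195]
ft_force: [-0.3, 0.8, -1.0]
gripper_width: 0.0235
```

Request:
{"api": "servo_tool", "payload": {"dp": [[0,0,-0.3],[0,0,-0.3],[0,0,-0.2],[0,0,0]], "delta_rot": [[0,0,0],[0,0,0],[0,0,0],[0,0,0]], "hand": [-0.7,-0.7,-0.7,-0.7]}}

```text
time_s: 10.38
eef_pos: [0.5144, 0.0279, 0.1016]
ee_rot: [-1.218, 1.194, -1.195]
ft_force: [-0.1, -0.4, -1.1]
gripper_width: 0.0235
```

```bash
python3 - <<'E'
from h import *
st()
E
```

```text
t 10.38 pos [0.5144 0.0279 0.1016] jawyaw 1.15 down [ 9.e-04  0.e+00 -1.e+00] F [-0.1 -0.4 -1.1] w 0.0235 q6 -0.09439037099961013
```

Request:
{"api": "servo_tool", "payload": {"dp": [[0,0,-0.2],[0,0,-0.2],[0,0,-0.1],[0,0,0]], "delta_rot": [[0,0,0],[0,0,0],[0,0,0],[0,0,0]], "hand": [-0.7,-0.7,-0.7,-0.7]}}

```text
time_s: 10.88
eef_pos: [0.5139, 0.028, 0.0963]
ee_rot: [-1.219, 1.195, -1.194]
ft_force: [-0.9, 0.6, -0.6]
gripper_width: 0.0234
```

```bash
python3 - <<'E'
from h import *
st()
E
```

```text
t 10.88 pos [0.5139 0.028  0.0963] jawyaw 1.16 down [-3.e-04  1.e-04 -1.e+00] F [-0.9  0.6 -0.6] w 0.0234 q6 -0.09434032874330561
```

Request:
{"api": "servo_tool", "payload": {"dp": [[0,0,-0.2],[0,0,-0.2],[0,0,-0.1],[0,0,0]], "delta_rot": [[0,0,0],[0,0,0],[0,0,0],[0,0,0]], "hand": [-0.7,-0.7,-0.7,-0.7]}}

```text
time_s: 11.38
eef_pos: [0.5141, 0.028, 0.0921]
ee_rot: [-1.218, 1.194, -1.195]
ft_force: [-1.6, -0.9, 0.5]
gripper_width: 0.0234
```

```bash
python3 - <<'E'
from h import *
st()
E
```

```text
t 11.38 pos [0.5141 0.028  0.0921] jawyaw 1.16 down [ 9.e-04  0.e+00 -1.e+00] F [-1.6 -0.9  0.5] w 0.0234 q6 -0.09433746904955434
```

Request:
{"api": "servo_tool", "payload": {"dp": [[0,0,-0.2],[0,0,-0.2],[0,0,0]], "delta_rot": [[0,0,0],[0,0,0],[0,0,0]], "hand": [-0.7,-0.7,-0.7]}}

```text
time_s: 11.75
eef_pos: [0.5145, 0.028, 0.0888]
ee_rot: [-1.217, 1.192, -1.196]
ft_force: [-1.1, -0.0, 0.0]
gripper_width: 0.0229
```

```bash
python3 - <<'E'
from seam import *
st()
c=vision.camera('scene');o=seam(c)
L=o[:,0]<-.02
print(o[L].mean(0),o[~L].mean(0)); print(np.round(o[~L],4))
E
```

```text
t 11.75 pos [0.5145 0.028  0.0888] jawyaw 1.15 down [ 0.0026 -0.     -1.    ] F [-1.1 -0.   0. ] w 0.0229 q6 -0.0943019898070166
[-0.066       0.51627778  0.51577778  0.51972222] [0.029      0.51177778 0.49655556 0.50466667]
[[0.017  0.5195 0.496  0.5015]
 [0.02   0.521  0.495  0.503 ]
 [0.023  0.495  0.4955 0.5055]
 [0.026  0.495  0.495  0.5115]
 [0.029  0.495  0.496  0.505 ]
 [0.032  0.5215 0.498  0.5055]
 [0.035  0.5195 0.5    0.5055]
 [0.038  0.52   0.498  0.503 ]
 [0.041  0.5195 0.4955 0.5015]]
```

```bash
cat > disp.py <<'E'
from h import *
def edges(img):
    # sub-pixel rows of blue-housing lower boundary & top/front edge, at given columns
    b=img.astype(np.float32);s=b[...,0]-b[...,2];out={}
    for n,cols in(('R',range(290,301)),('L',range(331,342))):
        lo=[];mi=[]
        for c in cols:
            f=s[245:280,c];k=np.argmax(f<25+0*f) if f[0]>25 else 0
            lo.append(245+k-1+(f[k-1]-25)/(f[k-1]-f[k]))
            g=b[243:263,c,0];g=cv2.GaussianBlur(g[:,None],(1,3),0)[:,0]
            d=np.diff(g);j=np.argmin(d[3:-3])+3;w=-d[j-2:j+3];mi.append(243+j+.5+(w*np.arange(-2,3)).sum()/w.sum())
        out[n]=(np.median(lo),np.median(mi))
    return out
def disp(avg=3):
    base=edges(cv2.imread('pics/scene0.png'))
    im=0
    for i in range(avg):
        c=vision.camera('scene');im=im+c['img'].astype(np.float32)/avg
    e=edges(im)
    k0=proj(c,(.56,0,.054))[0]-proj(c,(.55,0,.054))[0];k1=proj(c,(.56,0,.01))[0]-proj(c,(.55,0,.01))[0]
    print({n:(round((e[n][0]-base[n][0])/k1*10,2),round((e[n][1]-base[n][1])/k0*10,2)) for n in e},'mm opened since start (bottom edge, top edge)',base)
E
python3 -c "
from disp import *
disp(2)"
```

```text
{'R': (np.float64(0.35), np.float64(0.07)), 'L': (np.float64(1.89), np.float64(1.03))} mm opened since start (bottom edge, top edge) {'R': (np.float64(266.47619047760963), np.float64(254.4647577092511)), 'L': (np.float64(267.30000001192093), np.float64(255.27631578947367))}
```

Request:
{"api": "servo_tool", "payload": {"dp": [[0,0,-0.2],[0,0,-0.2],[0,0,0]], "delta_rot": [[0,0.1,0],[0,0,0],[0,0,0]], "hand": [-0.7,-0.7,-0.7]}}

```text
time_s: 12.28
eef_pos: [0.5151, 0.028, 0.0854]
ee_rot: [-1.217, 1.193, -1.196]
ft_force: [-1.5, 0.7, 0.6]
gripper_width: 0.0233
```

```bash
python3 -c "
from disp import *
st();disp(2)"
```

```text
t 12.28 pos [0.5151 0.028  0.0854] jawyaw 1.15 down [ 2.3e-03 -1.0e-04 -1.0e+00] F [-1.5  0.7  0.6] w 0.0233 q6 -0.09400584454464271
{'R': (np.float64(0.35), np.float64(0.32)), 'L': (np.float64(2.75), np.float64(2.67))} mm opened since start (bottom edge, top edge) {'R': (np.float64(266.47619047760963), np.float64(254.4647577092511)), 'L': (np.float64(267.30000001192093), np.float64(255.27631578947367))}
```

Request:
{"api": "servo_tool", "payload": {"dp": [[0,0,1],[0,0,1.2],[0,0,1],[0,-2.5,0.2],[0,-2.5,0],[0,-2.5,0],[0.1,-1.6,0],[0,-0.3,0],[0,0,0],[0,0,0]], "delta_rot": [[0,0.1,0],[0,0,0],[0,0,0],[0,0,0],[0,0,0],[0,0,0],[0,0,0],[0,0,0],[0,0,0],[0,0,0]], "hand": [-0.7,-0.7,-0.7,-0.7,-0.7,-0.7,-0.7,-0.7,-0.7,-0.7]}}

```text
time_s: 13.62
eef_pos: [0.5173, -0.0675, 0.1251]
ee_rot: [-1.216, 1.189, -1.196]
ft_force: [-0.5, 0.6, -0.5]
gripper_width: 0.0234
```

```bash
python3 -c "
from disp import *
st();disp(1)"
```

```text
t 13.62 pos [ 0.5173 -0.0675  0.1251] jawyaw 1.24 down [ 5.5e-03 -7.0e-04 -1.0e+00] F [-0.5  0.6 -0.5] w 0.0234 q6 -0.2792456210953164
{'R': (np.float64(0.32), np.float64(0.45)), 'L': (np.float64(3.0), np.float64(2.28))} mm opened since start (bottom edge, top edge) {'R': (np.float64(266.47619047760963), np.float64(254.4647577092511)), 'L': (np.float64(267.30000001192093), np.float64(255.27631578947367))}
```

Request:
{"api": "servo_tool", "payload": {"dp": [[-0.1,0.1,-0.8],[-0.05,0.1,-0.6],[0,0,-0.3],[0,0,0],[0,0,0]], "delta_rot": [[0,0.2,0],[0,0.1,0],[0,0,0],[0,0,0],[0,0,0]], "hand": [-0.7,-0.7,-0.7,-0.7,-0.7]}}

```text
time_s: 14.3
eef_pos: [0.5155, -0.0644, 0.1064]
ee_rot: [-1.221, 1.193, -1.192]
ft_force: [-0.9, -1.0, -1.9]
gripper_width: 0.0235
```

```bash
python3 -c "
from disp import *
st()"
```

```text
t 14.3 pos [ 0.5155 -0.0644  0.1064] jawyaw 1.33 down [-1.2e-03 -4.0e-04 -1.0e+00] F [-0.9 -1.  -1.9] w 0.0235 q6 -0.2733141012537637
```

Request:
{"api": "servo_tool", "payload": {"dp": [[0,0,-0.3],[0,0,-0.3],[0,0,-0.1],[0,0,0]], "delta_rot": [[0,0,0],[0,0,0],[0,0,0],[0,0,0]], "hand": [-0.7,-0.7,-0.7,-0.7]}}

```text
time_s: 14.8
eef_pos: [0.5156, -0.0645, 0.0991]
ee_rot: [-1.221, 1.193, -1.192]
ft_force: [0.2, -1.2, -1.5]
gripper_width: 0.0235
```

```bash
python3 -c "
from disp import *
st()"
```

```text
t 14.8 pos [ 0.5156 -0.0645  0.0991] jawyaw 1.31 down [-7.e-04 -5.e-04 -1.e+00] F [ 0.2 -1.2 -1.5] w 0.0235 q6 -0.2732816070211388
```

Tip is in the mouth with no contact force; continuing down.

Request:
{"api": "servo_tool", "payload": {"dp": [[0,0,-0.2],[0,0,-0.2],[0,0,-0.2],[0,0,-0.1],[0,0,0]], "delta_rot": [[0,0,0],[0,0,0],[0,0,0],[0,0,0],[0,0,0]], "hand": [-0.7,-0.7,-0.7,-0.7,-0.7]}}

```text
time_s: 15.42
eef_pos: [0.5156, -0.0645, 0.0924]
ee_rot: [-1.221, 1.192, -1.193]
ft_force: [-0.9, 0.9, 0.6]
gripper_width: 0.0231
```

```bash
python3 -c "
from disp import *
st();disp(1)"
```

```text
t 15.43 pos [ 0.5156 -0.0645  0.0924] jawyaw 1.31 down [-4.e-04 -7.e-04 -1.e+00] F [-0.9  0.9  0.6] w 0.0231 q6 -0.27316304341606285
{'R': (np.float64(0.83), np.float64(-0.03)), 'L': (np.float64(2.92), np.float64(1.54))} mm opened since start (bottom edge, top edge) {'R': (np.float64(266.47619047760963), np.float64(254.4647577092511)), 'L': (np.float64(267.30000001192093), np.float64(255.27631578947367))}
```

Request:
{"api": "servo_tool", "payload": {"dp": [[0,0,-0.2],[0,0,-0.2],[0,0,-0.2],[0,0,-0.2],[0,0,-0.1],[0,0,0]], "delta_rot": [[0,0,0],[0,0,0],[0,0,0],[0,0,0],[0,0,0],[0,0,0]], "hand": [-0.7,-0.7,-0.7,-0.7,-0.7,-0.7]}}

```text
time_s: 16.23
eef_pos: [0.5165, -0.0648, 0.0855]
ee_rot: [-1.219, 1.189, -1.195]
ft_force: [-1.7, 0.2, 1.3]
gripper_width: 0.0232
```

```bash
python3 -c "
from disp import *
st();disp(2)"
```

```text
t 16.23 pos [ 0.5165 -0.0648  0.0855] jawyaw 1.32 down [ 0.0033 -0.0017 -1.    ] F [-1.7  0.2  1.3] w 0.0232 q6 -0.2731526027674937
{'R': (np.float64(2.73), np.float64(1.66)), 'L': (np.float64(2.82), np.float64(1.5))} mm opened since start (bottom edge, top edge) {'R': (np.float64(266.47619047760963), np.float64(254.4647577092511)), 'L': (np.float64(267.30000001192093), np.float64(255.27631578947367))}
```

Request:
{"api": "servo_tool", "payload": {"dp": [[0,0,-0.2],[0,0,-0.2],[0,0,-0.2],[0,0,-0.2],[0,0,0]], "delta_rot": [[0,0.1,0],[0,0.1,0],[0,0,0],[0,0,0],[0,0,0]], "hand": [-0.7,-0.7,-0.7,-0.7,-0.7]}}

```text
time_s: 16.95
eef_pos: [0.5175, -0.0651, 0.079]
ee_rot: [-1.22, 1.189, -1.195]
ft_force: [-1.5, 1.0, 1.2]
gripper_width: 0.0233
```

```bash
python3 -c "
from disp import *
st();disp(2)"
```

```text
t 16.95 pos [ 0.5175 -0.0651  0.079 ] jawyaw 1.33 down [ 0.0029 -0.0028 -1.    ] F [-1.5  1.   1.2] w 0.0233 q6 -0.27141688179530693
{'R': (np.float64(4.57), np.float64(3.38)), 'L': (np.float64(2.97), np.float64(2.33))} mm opened since start (bottom edge, top edge) {'R': (np.float64(266.47619047760963), np.float64(254.4647577092511)), 'L': (np.float64(267.30000001192093), np.float64(255.27631578947367))}
```

Request:
{"api": "servo_tool", "payload": {"dp": [[0,0,1],[0,0,1.3],[0,0,1.3],[-0.05,2,0.3],[-0.1,2.5,0],[-0.1,2.5,0],[-0.05,1.7,0],[0,0.2,0],[0,0,0],[0,0,0]], "delta_rot": [[0.1,0.1,0],[0,0,0],[0,0,0],[0,0,0],[0,0,0],[0,0,0],[0,0,0],[0,0,0],[0,0,0],[0,0,0]], "hand": [-0.7,-0.7,-0.7,-0.7,-0.7,-0.7,-0.7,-0.7,-0.7,-0.7]}}

```text
time_s: 18.3
eef_pos: [0.5142, 0.0289, 0.1221]
ee_rot: [-1.219, 1.189, -1.194]
ft_force: [0.4, -0.3, -1.2]
gripper_width: 0.0236
```

```bash
python3 -c "
from disp import *
st();disp(2)"
```

```text
t 18.3 pos [0.5142 0.0289 0.1221] jawyaw 1.34 down [ 0.0031 -0.0012 -1.    ] F [ 0.4 -0.3 -1.2] w 0.0236 q6 -0.09389332218794158
{'R': (np.float64(4.62), np.float64(3.9)), 'L': (np.float64(2.72), np.float64(2.74))} mm opened since start (bottom edge, top edge) {'R': (np.float64(266.47619047760963), np.float64(254.4647577092511)), 'L': (np.float64(267.30000001192093), np.float64(255.27631578947367))}
```

Request:
{"api": "servo_tool", "payload": {"dp": [[0.05,0,-0.8],[0.05,0,-0.7],[0,0,-0.6],[0,0,-0.3],[0,0,0],[0,0,0]], "delta_rot": [[0,0.1,0],[0,0,0],[0,0,0],[0,0,0],[0,0,0],[0,0,0]], "hand": [-0.7,-0.7,-0.7,-0.7,-0.7,-0.7]}}

```text
time_s: 19.15
eef_pos: [0.5152, 0.028, 0.0958]
ee_rot: [-1.22, 1.193, -1.194]
ft_force: [0.1, 0.1, -1.0]
gripper_width: 0.0228
```

```bash
python3 -c "
from disp import *
st()"
```

```text
t 19.15 pos [0.5152 0.028  0.0958] jawyaw 1.24 down [ 2.0e-04 -1.1e-03 -1.0e+00] F [ 0.1  0.1 -1. ] w 0.0228 q6 -0.09345147668280142
```

Down to about z 0.080 first.

Request:
{"api": "servo_tool", "payload": {"dp": [[0,0,-0.4],[0,0,-0.4],[0,0,-0.3],[0,0,-0.2],[0,0,-0.2],[0,0,-0.2],[0,0,0]], "delta_rot": [[0,0,0],[0,0,0],[0,0,0],[0,0,0],[0,0,0],[0,0,0],[0,0,0]], "hand": [-0.7,-0.7,-0.7,-0.7,-0.7,-0.7,-0.7]}}

```text
time_s: 20.02
eef_pos: [0.5158, 0.0281, 0.0801]
ee_rot: [-1.218, 1.19, -1.196]
ft_force: [-0.7, -0.8, -0.5]
gripper_width: 0.0237
```

```bash
python3 -c "
from disp import *
st();disp(2)"
```

```text
t 20.02 pos [0.5158 0.0281 0.0801] jawyaw 1.26 down [ 0.0034 -0.0014 -1.    ] F [-0.7 -0.8 -0.5] w 0.0237 q6 -0.09339068146974007
{'R': (np.float64(4.97), np.float64(4.04)), 'L': (np.float64(4.4), np.float64(3.81))} mm opened since start (bottom edge, top edge) {'R': (np.float64(266.47619047760963), np.float64(254.4647577092511)), 'L': (np.float64(267.30000001192093), np.float64(255.27631578947367))}
```

Request:
{"api": "servo_tool", "payload": {"dp": [[0,0,-0.2],[0,0,-0.2],[0,0,-0.2],[0,0,-0.2],[0,0,-0.1],[0,0,0]], "delta_rot": [[0,0.1,0],[0,0.1,0],[0,0,0],[0,0,0],[0,0,0],[0,0,0]], "hand": [-0.7,-0.7,-0.7,-0.7,-0.7,-0.7]}}

```text
time_s: 20.88
eef_pos: [0.5169, 0.0281, 0.0729]
ee_rot: [-1.218, 1.19, -1.196]
ft_force: [-0.8, -0.1, 1.7]
gripper_width: 0.0232
```

```bash
python3 -c "
from disp import *
st();disp(2)"
```

```text
t 20.88 pos [0.5169 0.0281 0.0729] jawyaw 1.24 down [ 0.0035 -0.0015 -1.    ] F [-0.8 -0.1  1.7] w 0.0232 q6 -0.09263138310162079
{'R': (np.float64(5.0), np.float64(4.9)), 'L': (np.float64(6.65), np.float64(6.06))} mm opened since start (bottom edge, top edge) {'R': (np.float64(266.47619047760963), np.float64(254.4647577092511)), 'L': (np.float64(267.30000001192093), np.float64(255.27631578947367))}
```

Request:
{"api": "servo_tool", "payload": {"dp": [[0,0,-0.2],[0,0,-0.1],[0,0,0]], "delta_rot": [[0,0,0],[0,0,0],[0,0,0]], "hand": [-0.7,-0.7,-0.7]}}

```text
time_s: 21.35
eef_pos: [0.5173, 0.0281, 0.0704]
ee_rot: [-1.217, 1.189, -1.197]
ft_force: [-2.0, -0.2, 2.9]
gripper_width: 0.0234
```

```bash
python3 -c "
from disp import *
st();disp(3)"
```

```text
t 21.35 pos [0.5173 0.0281 0.0704] jawyaw 1.24 down [ 0.0045 -0.0015 -1.    ] F [-2.  -0.2  2.9] w 0.0234 q6 -0.0925837663578207
{'R': (np.float64(5.01), np.float64(4.89)), 'L': (np.float64(7.59), np.float64(6.63))} mm opened since start (bottom edge, top edge) {'R': (np.float64(266.47619047760963), np.float64(254.4647577092511)), 'L': (np.float64(267.30000001192093), np.float64(255.27631578947367))}
```

Now to the right slot to open it fully.

Request:
{"api": "servo_tool", "payload": {"dp": [[0,0,1],[0,0,1.5],[0,0,1.6],[0,-2,0.5],[0.05,-2.5,0],[0.05,-2.5,0],[0.05,-1.6,0],[0,-0.2,0],[0,0,0],[0,0,0]], "delta_rot": [[0,0.2,0],[0,0.1,0],[0,0,0],[0,0,0],[0,0,0],[0,0,0],[0,0,0],[0,0,0],[0,0,0],[0,0,0]], "hand": [-0.7,-0.7,-0.7,-0.7,-0.7,-0.7,-0.7,-0.7,-0.7,-0.7]}}

```text
time_s: 22.75
eef_pos: [0.5196, -0.0611, 0.1205]
ee_rot: [-1.221, 1.191, -1.193]
ft_force: [1.2, 0.5, -0.9]
gripper_width: 0.0233
```

```bash
python3 -c "
from disp import *
st();disp(2)"
```

```text
t 22.75 pos [ 0.5196 -0.0611  0.1205] jawyaw 1.33 down [ 3.0e-04 -1.6e-03 -1.0e+00] F [ 1.2  0.5 -0.9] w 0.0233 q6 -0.2642482896382088
{'R': (np.float64(5.16), np.float64(4.89)), 'L': (np.float64(7.68), np.float64(7.01))} mm opened since start (bottom edge, top edge) {'R': (np.float64(266.47619047760963), np.float64(254.4647577092511)), 'L': (np.float64(267.30000001192093), np.float64(255.27631578947367))}
```

Request:
{"api": "servo_tool", "payload": {"dp": [[-0.1,-0.2,-0.8],[-0.05,-0.1,-0.7],[0,0,-0.8],[0,0,-0.6],[0,0,-0.3],[0,0,0],[0,0,0]], "delta_rot": [[0,0,0],[0,0,0],[0,0,0],[0,0,0],[0,0,0],[0,0,0],[0,0,0]], "hand": [-0.7,-0.7,-0.7,-0.7,-0.7,-0.7,-0.7]}}

```text
time_s: 23.72
eef_pos: [0.5178, -0.0637, 0.0856]
ee_rot: [-1.222, 1.191, -1.192]
ft_force: [0.1, 0.4, -1.1]
gripper_width: 0.0232
```

```bash
python3 -c "
from disp import *
st()"
```

```text
t 23.73 pos [ 0.5178 -0.0637  0.0856] jawyaw 1.39 down [-8.0e-04 -1.3e-03 -1.0e+00] F [ 0.1  0.4 -1.1] w 0.0232 q6 -0.2706155131437372
```

Request:
{"api": "servo_tool", "payload": {"dp": [[0,0,-0.3],[0,0,-0.2],[0,0,-0.2],[0,0,-0.2],[0,0,-0.2],[0,0,-0.2],[0,0,-0.2],[0,0,-0.1],[0,0,0]], "delta_rot": [[0,0,0],[0,0,0],[0,0.1,0],[0,0.1,0],[0,0,0],[0,0,0],[0,0,0],[0,0,0],[0,0,0]], "hand": [-0.7,-0.7,-0.7,-0.7,-0.7,-0.7,-0.7,-0.7,-0.7]}}

```text
time_s: 24.85
eef_pos: [0.5186, -0.0639, 0.0722]
ee_rot: [-1.223, 1.191, -1.193]
ft_force: [-1.8, 0.1, -0.3]
gripper_width: 0.0233
```

```bash
python3 -c "
from disp import *
st();disp(3)"
```

```text
t 24.85 pos [ 0.5186 -0.0639  0.0722] jawyaw 1.38 down [-7.0e-04 -2.4e-03 -1.0e+00] F [-1.8  0.1 -0.3] w 0.0233 q6 -0.2683161537579435
{'R': (np.float64(6.92), np.float64(5.73)), 'L': (np.float64(7.49), np.float64(6.59))} mm opened since start (bottom edge, top edge) {'R': (np.float64(266.47619047760963), np.float64(254.4647577092511)), 'L': (np.float64(267.30000001192093), np.float64(255.27631578947367))}
```

Request:
{"api": "servo_tool", "payload": {"dp": [[0,0,-0.2],[0,0,-0.2],[0,0,0]], "delta_rot": [[0,0,0],[0,0,0],[0,0,0]], "hand": [-0.7,-0.7,-0.7]}}

```text
time_s: 25.38
eef_pos: [0.5191, -0.064, 0.0689]
ee_rot: [-1.222, 1.189, -1.194]
ft_force: [-1.5, 0.6, -0.2]
gripper_width: 0.0233
```

```bash
python3 -c "
from disp import *
st();disp(3)"
```

```text
t 25.38 pos [ 0.5191 -0.064   0.0689] jawyaw 1.39 down [ 8.0e-04 -2.8e-03 -1.0e+00] F [-1.5  0.6 -0.2] w 0.0233 q6 -0.26826826177564217
{'R': (np.float64(8.07), np.float64(6.27)), 'L': (np.float64(7.53), np.float64(6.62))} mm opened since start (bottom edge, top edge) {'R': (np.float64(266.47619047760963), np.float64(254.4647577092511)), 'L': (np.float64(267.30000001192093), np.float64(255.27631578947367))}
```

Request:
{"api": "servo_tool", "payload": {"dp": [[0,0,1],[0,0,2],[0,0,3],[0,0.5,3],[0,3,0.5],[-0.8,5,0],[-0.8,5.2,0],[-0.8,5.2,0],[-0.8,5.2,0],[-0.8,4.5,0],[-0.6,3.5,0],[0,0,0]], "delta_rot": [[0,0,0],[0,0,0],[0,0,0],[0,0,0],[0,0,0],[0,0,0.4],[0,0,0.4],[0,0,0.4],[0,0,0.4],[0,0,0.2],[0,0,0],[0,0,0]], "hand": [-0.7,-0.7,-0.7,-0.7,-0.7,-0.7,-0.7,-0.7,-0.7,-0.7,-0.7,-0.7]}}

```text
time_s: 27.02
eef_pos: [0.4723, 0.2662, 0.1729]
ee_rot: [-1.229, 1.161, -1.175]
ft_force: [0.0, 0.5, -0.4]
gripper_width: 0.0234
```

```bash
python3 - <<'E'
from disp import *
st();disp(3)
T=vision.camera('top');b=cv2.imread('pics/top0.png');r=lambda i:cv2.resize(i[215:290,265:365],(400,300),interpolation=cv2.INTER_CUBIC)
S=vision.camera('scene');z=lambda i:cv2.resize(i[170:260,410:530],(400,300),interpolation=cv2.INTER_CUBIC)
cv2.imwrite('pics/s5.png',np.vstack([np.hstack([r(b),r(T['img'])]),np.hstack([z(S['img']),cv2.resize(S['img'][215:290,265:365],(400,300))])]))
E
```

```text
t 27.02 pos [0.4723 0.2662 0.1729] jawyaw 3.13 down [ 0.0093 -0.0018 -1.    ] F [ 0.   0.5 -0.4] w 0.0234 q6 0.34385808193692374
{'R': (np.float64(7.89), np.float64(7.71)), 'L': (np.float64(7.39), np.float64(7.14))} mm opened since start (bottom edge, top edge) {'R': (np.float64(266.47619047760963), np.float64(254.4647577092511)), 'L': (np.float64(267.30000001192093), np.float64(255.27631578947367))}
```

View pics/s5.png

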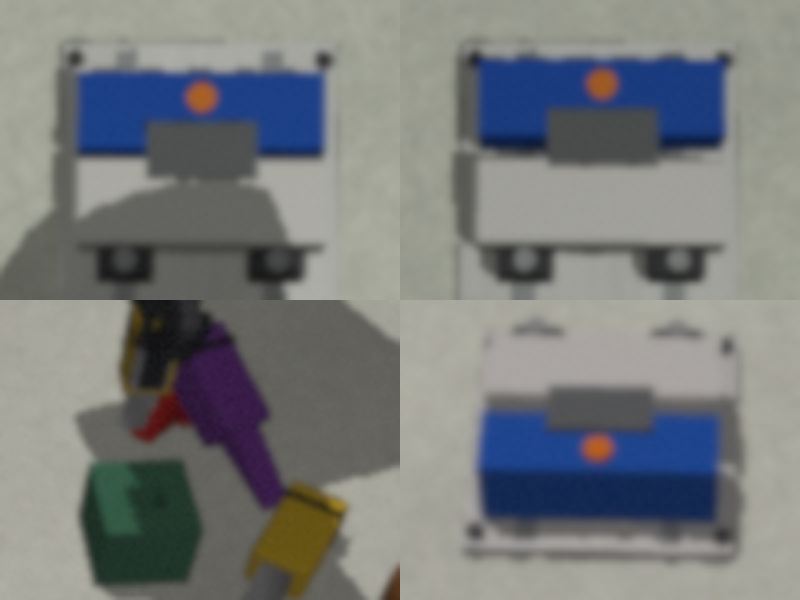

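```bash
python3 - <<'E'
from h import *
T=vision.camera('top');b=cv2.imread('pics/top0.png').astype(np.float32);n=T['img'].astype(np.float32)
ks=proj(T,(.55,0,.054))[0]-proj(T,(.56,0,.054))[0]
def far(i,cols,th=40):
    o=[]
    for c in cols:
        s=i[222:250,c,0]-i[222:250,c,2];k=np.argmax(s>th);o.append(222+k-1+(th-s[k-1])/(s[k]-s[k-1]))
    return np.median(o)
def near(i,cols,th=40):
    o=[]
    for c in cols:
        s=(i[240:262,c,0]-i[240:262,c,2])[::-1];k=np.argmax(s>th);o.append(261-(k-1+(th-s[k-1])/(s[k]-s[k-1])))
    return np.median(o)
for l,cols in(('L',range(287,300)),('R',range(331,344))):
    for th in(40,55,70):print(l,[round((f(b,cols,th)-f(n,cols,th))/ks*10,2) for f in(far,near)],end=' ')
print()
E
```

```text
L [np.float64(6.72), np.float64(4.49)] L [np.float64(6.69), np.float64(5.49)] L [np.float64(6.7), np.float64(6.6)] R [np.float64(6.32), np.float64(5.37)] R [np.float64(6.32), np.float64(6.04)] R [np.float64(6.32), np.float64(6.82)]
```

```bash
python3 - <<'E'
from h import *
def dot(i,r0,c0):
    i=i.astype(np.float32)[r0:r0+40,c0:c0+30];s=np.clip(i[...,2]-i[...,0]-20,0,None);y,x=np.mgrid[0:40,0:30];return (s*y).sum()/s.sum()+r0,(s*x).sum()/s.sum()+c0
for n,r,c0 in(('top',220,300),('scene',230,300)):
    c=vision.camera(n);a=atz(c,dot(cv2.imread(f'pics/{n}0.png'),r,c0),.055);b=atz(c,dot(c['img'],r,c0),.055);print(n,a,b,(b-a)*1000)
E
```

```text
top [ 0.54343033 -0.01670446  0.055     ] [ 0.55051315 -0.01668156  0.055     ] [7.08281687 0.02289874 0.        ]
scene [ 0.54283087 -0.01941051  0.055     ] [ 0.54979923 -0.01969802  0.055     ] [ 6.96835273 -0.28751408  0.        ]
```

```bash
python3 - <<'E'
from h import *
for n in('top','scene'):
    c=vision.camera(n);im=c['img'].astype(np.float32)
    for ys in(np.arange(-.078,-.055,.002),np.arange(.018,.04,.002)):
        xs=np.arange(.504,.534,.001);v=0
        for y in ys:
            P=np.array([proj(c,(x-.02*(y+.018),y,.054)) for x in xs],np.float32)
            v=v+cv2.remap(im,P[None,:,1].copy(),P[None,:,0].copy(),cv2.INTER_CUBIC)[0]/len(ys)
        print(n,ys[0].round(3));print(' '.join(f'{int(x*1000+.5)}:{int(a[0])},{int(a[2])}' for x,a in zip(xs,v)))
E
```

```text
top -0.078
504:153,160 505:152,159 506:151,158 507:149,155 508:143,150 509:138,145 510:132,138 511:128,133 512:124,128 513:123,126 514:117,116 515:109,105 516:96,85 517:83,66 518:73,46 519:67,30 520:68,21 521:73,16 522:83,17 523:94,18 524:103,20 525:113,23 526:118,24 527:123,26 528:124,26 529:125,26 530:126,26 531:126,27 532:126,27 533:126,27 534:126,27
top 0.018
504:152,159 505:152,159 506:152,159 507:149,156 508:146,153 509:138,145 510:126,132 511:113,117 512:97,100 513:87,87 514:76,70 515:72,60 516:66,44 517:63,34 518:62,22 519:62,16 520:68,13 521:76,13 522:87,15 523:97,17 524:107,21 525:115,23 526:120,24 527:123,25 528:124,26 529:125,26 530:125,25 531:125,26 532:125,26 533:125,26 534:125,25
scene -0.078
504:162,169 505:161,168 506:159,166 507:157,164 508:154,161 509:147,154 510:141,147 511:134,140 512:124,130 513:117,122 514:111,116 515:104,108 516:100,104 517:97,101 518:95,97 519:94,96 520:96,93 521:99,89 522:103,85 523:109,79 524:116,72 525:122,66 526:128,58 527:133,50 528:136,44 529:138,38 530:140,34 531:140,32 532:141,30 533:141,30 534:141,30
scene 0.018
504:160,168 505:160,167 506:159,166 507:156,163 508:154,161 509:149,156 510:142,149 511:136,142 512:129,134 513:119,125 514:113,118 515:107,112 516:102,106 517:99,103 518:97,100 519:96,96 520:97,94 521:101,89 522:105,83 523:110,78 524:117,70 525:123,62 526:128,55 527:133,46 528:136,41 529:138,37 530:140,33 531:140,31 532:141,30 533:141,29 534:141,28
```

Request:
{"api": "servo_tool", "payload": {"dp": [[0.8,-4,0],[1,-5.2,-0.6],[1,-5.2,-1],[0.8,-5,-1],[0.6,-3,-1],[0,-0.8,-0.8],[0,0,0],[0,0,0]], "delta_rot": [[0,0.2,-0.4],[0,0.2,-0.4],[0,0,-0.4],[0,0,-0.4],[0,0,-0.3],[0,0,0],[0,0,0],[0,0,0]], "hand": [-0.7,-0.7,-0.7,-0.7,-0.7,-0.7,-0.7,-0.7]}}

```text
time_s: 28.52
eef_pos: [0.5161, 0.025, 0.1279]
ee_rot: [-1.215, 1.193, -1.2]
ft_force: [-0.6, 1.0, -0.8]
gripper_width: 0.0234
```

```bash
python3 -c "
from h import *
st()"
```

```text
t 28.52 pos [0.5161 0.025  0.1279] jawyaw 0.95 down [ 0.0039 -0.0016 -1.    ] F [-0.6  1.  -0.8] w 0.0234 q6 -0.09401766289551763
```

Request:
{"api": "servo_tool", "payload": {"dp": [[0.05,0.2,-0.8],[0.05,0.1,-1],[0,0,-1],[0,0,-0.8],[0,0,-0.6],[0,0,0],[0,0,0]], "delta_rot": [[0,0.2,0.2],[0,0.1,0.1],[0,0,0],[0,0,0],[0,0,0],[0,0,0],[0,0,0]], "hand": [-0.7,-0.7,-0.7,-0.7,-0.7,-0.7,-0.7]}}

```text
time_s: 29.4
eef_pos: [0.5169, 0.0304, 0.083]
ee_rot: [-1.223, 1.191, -1.191]
ft_force: [0.4, 0.7, -1.4]
gripper_width: 0.0233
```

```bash
python3 -c "
from h import *
st()"
```

```text
t 29.4 pos [0.5169 0.0304 0.083 ] jawyaw 1.46 down [-0.0017 -0.0015 -1.    ] F [ 0.4  0.7 -1.4] w 0.0233 q6 -0.09127221250594492
```

Request:
{"api": "servo_tool", "payload": {"dp": [[0,0,-0.4],[0,0,-0.3],[0,0,-0.3],[0,0,-0.2],[0,0,-0.2],[0,0,-0.1],[0,0,-0.1],[0,0,0]], "delta_rot": [[0,0,0],[0,0,0],[0,0,0],[0,0,0],[0,0,0],[0,0,0],[0,0,0],[0,0,0]], "hand": [-0.7,-0.7,-0.7,-0.7,-0.7,-0.7,-0.7,-0.7]}}

```text
time_s: 30.4
eef_pos: [0.5176, 0.0303, 0.0683]
ee_rot: [-1.221, 1.189, -1.193]
ft_force: [0.2, -1.3, -0.7]
gripper_width: 0.0229
```

```bash
python3 -c "
from disp import *
st();disp(3)"
```

```text
t 30.4 pos [0.5176 0.0303 0.0683] jawyaw 1.45 down [ 0.0016 -0.0017 -1.    ] F [ 0.2 -1.3 -0.7] w 0.0229 q6 -0.09103617992013951
{'R': (np.float64(7.93), np.float64(7.68)), 'L': (np.float64(8.23), np.float64(7.08))} mm opened since start (bottom edge, top edge) {'R': (np.float64(266.47619047760963), np.float64(254.4647577092511)), 'L': (np.float64(267.30000001192093), np.float64(255.27631578947367))}
```

Request:
{"api": "servo_tool", "payload": {"dp": [[0,0,1],[0,0,1.5],[0,0,1.6],[0,-2,0.7],[0.05,-2.5,0],[0.05,-2.5,0],[0,-1.9,0],[0,-0.2,0],[0,0,0],[0,0,0]], "delta_rot": [[0,0.1,0],[0,0,0],[0,0,0],[0,0,0],[0,0,0],[0,0,0],[0,0,0],[0,0,0],[0,0,0],[0,0,0]], "hand": [-0.7,-0.7,-0.7,-0.7,-0.7,-0.7,-0.7,-0.7,-0.7,-0.7]}}

```text
time_s: 31.8
eef_pos: [0.5194, -0.062, 0.1254]
ee_rot: [-1.22, 1.184, -1.194]
ft_force: [0.3, 0.5, -0.7]
gripper_width: 0.0234
```

```bash
python3 -c "
from h import *
st()"
```

```text
t 31.8 pos [ 0.5194 -0.062   0.1254] jawyaw 1.54 down [ 0.0053 -0.0027 -1.    ] F [ 0.3  0.5 -0.7] w 0.0234 q6 -0.26990354721403537
```

Request:
{"api": "servo_tool", "payload": {"dp": [[-0.05,-0.1,-0.8],[0,-0.1,-1],[0,0,-1],[0,0,-0.8],[0,0,-0.6],[0,0,0],[0,0,0]], "delta_rot": [[0.1,0.2,-0.1],[0.1,0.1,-0.1],[0,0,0],[0,0,0],[0,0,0],[0,0,0],[0,0,0]], "hand": [-0.7,-0.7,-0.7,-0.7,-0.7,-0.7,-0.7]}}

```text
time_s: 32.67
eef_pos: [0.5185, -0.0629, 0.0796]
ee_rot: [-1.221, 1.193, -1.189]
ft_force: [-0.6, -0.6, -1.5]
gripper_width: 0.0234
```

```bash
python3 -c "
from h import *
st()"
```

```text
t 32.67 pos [ 0.5185 -0.0629  0.0796] jawyaw 1.41 down [-0.0022  0.0015 -1.    ] F [-0.6 -0.6 -1.5] w 0.0234 q6 -0.2737809675167051
```

Request:
{"api": "servo_tool", "payload": {"dp": [[0,0,-0.3],[0,0,-0.2],[0,0,-0.2],[0,0,-0.2],[0,0,-0.2],[0,0,-0.1],[0,0,0]], "delta_rot": [[0,0,0],[0,0,0],[0,0,0],[0,0,0],[0,0,0],[0,0,0],[0,0,0]], "hand": [-0.7,-0.7,-0.7,-0.7,-0.7,-0.7,-0.7]}}

```text
time_s: 33.55
eef_pos: [0.5192, -0.0631, 0.0682]
ee_rot: [-1.22, 1.191, -1.191]
ft_force: [-0.3, 0.4, 0.2]
gripper_width: 0.0235
```

```bash
python3 -c "
from disp import *
st();disp(3)"
```

```text
t 33.55 pos [ 0.5192 -0.0631  0.0682] jawyaw 1.4 down [ 5.e-04  9.e-04 -1.e+00] F [-0.3  0.4  0.2] w 0.0235 q6 -0.2737943767553208
{'R': (np.float64(8.0), np.float64(7.27)), 'L': (np.float64(8.34), np.float64(8.13))} mm opened since start (bottom edge, top edge) {'R': (np.float64(266.47619047760963), np.float64(254.4647577092511)), 'L': (np.float64(267.30000001192093), np.float64(255.27631578947367))}
```

One more small press at the right.

Request:
{"api": "servo_tool", "payload": {"dp": [[0,0,-0.1],[0,0,-0.1],[0,0,0]], "delta_rot": [[0,0,0],[0,0,0],[0,0,0]], "hand": [-0.7,-0.7,-0.7]}}

```text
time_s: 34.08
eef_pos: [0.5193, -0.0632, 0.067]
ee_rot: [-1.219, 1.19, -1.191]
ft_force: [-1.0, -0.0, 2.2]
gripper_width: 0.0233
```

```bash
python3 -c "
from disp import *
st();disp(3)"
```

```text
t 34.08 pos [ 0.5193 -0.0632  0.067 ] jawyaw 1.41 down [ 1.3e-03  6.0e-04 -1.0e+00] F [-1.  -0.   2.2] w 0.0233 q6 -0.2738060622524573
{'R': (np.float64(8.3), np.float64(7.24)), 'L': (np.float64(8.33), np.float64(8.04))} mm opened since start (bottom edge, top edge) {'R': (np.float64(266.47619047760963), np.float64(254.4647577092511)), 'L': (np.float64(267.30000001192093), np.float64(255.27631578947367))}
```

Good. Back to the stand.

Request:
{"api": "servo_tool", "payload": {"dp": [[0,0,1],[0,0,2],[0,0,3],[0,0.5,3],[0,3,0.5],[-0.8,5,0],[-0.8,5.2,0],[-0.9,5.2,0],[-0.9,5.2,0],[-0.8,4.8,0],[-0.6,4.5,0],[-0.2,1,0]], "delta_rot": [[0,0,0],[0,0,0],[0,0,0],[0,0,0],[0,0,0],[0,0,0.4],[0,0,0.4],[0,0,0.4],[0,0,0.4],[0,0,0.2],[0,0,0],[0,0.3,0]], "hand": [-0.7,-0.7,-0.7,-0.7,-0.7,-0.7,-0.7,-0.7,-0.7,-0.7,-0.7,-0.7]}}

```text
time_s: 35.72
eef_pos: [0.4666, 0.2901, 0.1692]
ee_rot: [-1.235, 1.171, -1.168]
ft_force: [0.3, 0.2, -1.5]
gripper_width: 0.0236
```

```bash
python3 - <<'E'
from disp import *
s=st();disp(2)
def dot(i,r0,c0):
    i=i.astype(np.float32)[r0:r0+40,c0:c0+30];s=np.clip(i[...,2]-i[...,0]-20,0,None);y,x=np.mgrid[0:40,0:30];return (s*y).sum()/s.sum()+r0,(s*x).sum()/s.sum()+c0
for n,r,c0 in(('top',220,300),('scene',230,300)):
    c=vision.camera(n);a=atz(c,dot(cv2.imread(f'pics/{n}0.png'),r,c0),.055);b=atz(c,dot(c['img'],r,c0),.055);print(n,(b-a)*1000)
print('to pocket cm',np.round((np.array([.4693,.2847,.14])-s['eef_pos'])*100,2))
E
```

```text
t 35.73 pos [0.4666 0.2901 0.1692] jawyaw 3.11 down [-0.0014  0.0011 -1.    ] F [ 0.3  0.2 -1.5] w 0.0236 q6 0.37965892553247443
{'R': (np.float64(8.18), np.float64(8.18)), 'L': (np.float64(8.23), np.float64(8.18))} mm opened since start (bottom edge, top edge) {'R': (np.float64(266.47619047760963), np.float64(254.4647577092511)), 'L': (np.float64(267.30000001192093), np.float64(255.27631578947367))}
top [ 7.73652429 -0.02228922  0.        ]
scene [ 7.83325975 -0.16205034  0.        ]
to pocket cm [ 0.27 -0.54 -2.92]
```

Request:
{"api": "servo_tool", "payload": {"dp": [[0.15,-0.3,-1.5],[0.15,-0.3,-1.5],[0,0,-1],[0,0,-0.5],[0,0,0],[0,0,0]], "delta_rot": [[0,0,0],[0,0,0],[0,0,0],[0,0,0],[0,0,0],[0,0,0]], "hand": [-0.7,-0.7,-0.7,-0.7,-0.7,-0.7]}}

```text
time_s: 36.67
eef_pos: [0.4712, 0.2774, 0.12]
ee_rot: [-1.234, 1.177, -1.173]
ft_force: [-0.6, 0.2, -2.1]
gripper_width: 0.023
```

```bash
python3 -c "
from h import *
s=st();print(np.round((np.array([.4693,.2847,.14])-s['eef_pos'])*100,2))"
```

```text
t 36.67 pos [0.4712 0.2774 0.12  ] jawyaw 2.68 down [-3.3e-03 -3.0e-04 -1.0e+00] F [-0.6  0.2 -2.1] w 0.023 q6 0.36291394899082935
[-0.19  0.73  2.  ]
```

Request:
{"api": "servo_tool", "payload": {"dp": [[-0.1,0.4,0],[-0.05,0.2,0],[0,0,0],[0,0,0]], "delta_rot": [[0,-0.1,0.3],[0,-0.1,0.1],[0,0,0],[0,0,0]], "hand": [-0.7,-0.7,-0.7,-0.7]}}

```text
time_s: 37.17
eef_pos: [0.4697, 0.2844, 0.121]
ee_rot: [-1.233, 1.167, -1.169]
ft_force: [-1.0, 0.2, -1.9]
gripper_width: 0.0235
```

```bash
python3 -c "
from h import *
s=st();print(np.round((np.array([.4693,.2847,.14])-s['eef_pos'])*100,2))"
```

```text
t 37.17 pos [0.4697 0.2844 0.121 ] jawyaw 3.16 down [ 2.e-03  4.e-04 -1.e+00] F [-1.   0.2 -1.9] w 0.0235 q6 0.36979267538248123
[-0.04  0.03  1.9 ]
```

Aligned. Lowering into the pocket (seated TCP z ≈ 0.065).

Request:
{"api": "servo_tool", "payload": {"dp": [[0,0,-0.8],[0,0,-0.8],[0,0,-0.8],[0,0,-0.8],[0,0,-0.6],[0,0,0],[0,0,0]], "delta_rot": [[0,0.1,0],[0,0,0],[0,0,0],[0,0,0],[0,0,0],[0,0,0],[0,0,0]], "hand": [-0.7,-0.7,-0.7,-0.7,-0.7,-0.7,-0.7]}}

```text
time_s: 38.05
eef_pos: [0.4696, 0.2841, 0.0795]
ee_rot: [-1.235, 1.169, -1.168]
ft_force: [0.2, -0.5, -0.4]
gripper_width: 0.0234
```

```bash
python3 -c "
from h import *
s=st();print(np.round((np.array([.4693,.2847,.0652])-s['eef_pos'])*100,2))"
```

```text
t 38.05 pos [0.4696 0.2841 0.0795] jawyaw 3.13 down [-1.e-03 -2.e-04 -1.e+00] F [ 0.2 -0.5 -0.4] w 0.0234 q6 0.36857436148402994
[-0.03  0.06 -1.43]
```

Request:
{"api": "servo_tool", "payload": {"dp": [[0,0.05,-0.4],[0,0,-0.4],[0,0,-0.4],[0,0,-0.1],[0,0,0],[0,0,0]], "delta_rot": [[0,0,0],[0,0,0],[0,0,0],[0,0,0],[0,0,0],[0,0,0]], "hand": [-0.7,-0.7,-0.7,-0.7,-0.7,-0.7]}}

```text
time_s: 38.8
eef_pos: [0.4698, 0.2848, 0.0661]
ee_rot: [-1.235, 1.169, -1.168]
ft_force: [-0.6, 0.1, -1.0]
gripper_width: 0.0236
```

```bash
python3 -c "
from h import *
s=st()"
```

```text
t 38.8 pos [0.4698 0.2848 0.0661] jawyaw 3.14 down [-2.e-04  2.e-04 -1.e+00] F [-0.6  0.1 -1. ] w 0.0236 q6 0.36940349554579865
```

Request:
{"api": "servo_tool", "payload": {"dp": [[0,0,-0.1],[0,0,0],[0,0,0],[0,0,0],[0,0,0],[0,0,0]], "delta_rot": [[0,0,0],[0,0,0],[0,0,0],[0,0,0],[0,0,0],[0,0,0]], "hand": [-0.7,-0.7,-0.4,-0.1,0.2,0.3]}}

```text
time_s: 39.55
eef_pos: [0.4701, 0.2849, 0.0655]
ee_rot: [-1.234, 1.168, -1.169]
ft_force: [-1.0, 0.1, -0.1]
gripper_width: 0.0556
```

Request:
{"api": "servo_tool", "payload": {"dp": [[0,0,0],[0,0,1],[0,0,3],[0,0,4],[0,0,5],[0,0,3],[0,0,0],[0,0,0]], "delta_rot": [[0,0,0],[0,0,0],[0,0,0],[0,0,0],[0,0,0],[0,0,0],[0,0,0],[0,0,0]], "hand": [0.3,0.3,0.3,0.3,0.3,0.3,0.3,0.3]}}

```text
time_s: 40.55
eef_pos: [0.4689, 0.2844, 0.2334]
ee_rot: [-1.233, 1.168, -1.169]
ft_force: [0.0, -0.8, 0.1]
gripper_width: 0.0555
```

```bash
python3 - <<'E'
from disp import *
st();disp(2)
S=vision.camera('scene');i=S['img']
cv2.imwrite('pics/s6.png',np.hstack([cv2.resize(i[150:270,410:530],(400,400)),cv2.resize(i[195:295,260:360],(400,400))]))
for n in('top','scene'):
    c=vision.camera(n);print([(round(d['score'],2),atz(c,d['point'],.055).round(4)) for d in nets.spot_point('wedge',c)[:4]])
E
```

```text
t 40.55 pos [0.4689 0.2844 0.2334] jawyaw 3.14 down [ 0.0016  0.001  -1.    ] F [ 0.  -0.8  0.1] w 0.0555 q6 0.369594866056007
{'R': (np.float64(8.03), np.float64(8.14)), 'L': (np.float64(8.21), np.float64(8.2))} mm opened since start (bottom edge, top edge) {'R': (np.float64(266.47619047760963), np.float64(254.4647577092511)), 'L': (np.float64(267.30000001192093), np.float64(255.27631578947367))}
[(0.39, array([0.4684, 0.2856, 0.055 ])), (0.38, array([0.6999, 0.1564, 0.055 ]))]
[(0.88, array([0.4023, 0.3527, 0.055 ])), (0.57, array([0.5356, 0.361 , 0.055 ])), (0.57, array([0.3846, 0.3134, 0.055 ])), (0.55, array([0.4673, 0.2822, 0.055 ]))]
```

View pics/s6.png

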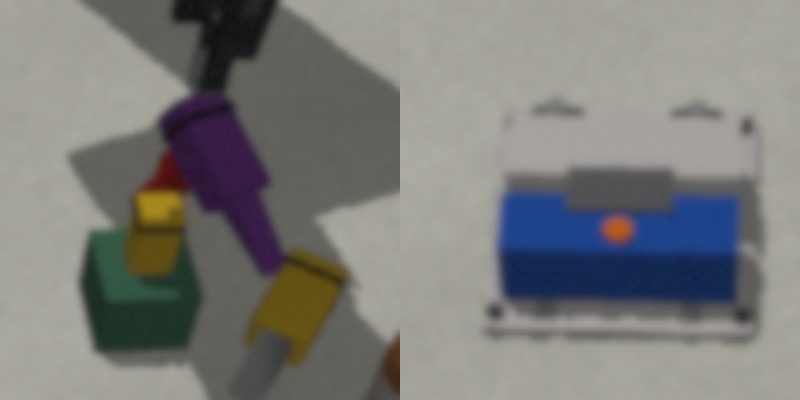

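The wedge stands upright in the stand (crop pixel 155,235) with the gripper clear above it. The blue half is evenly parted. I'm handing in.

```bash
python3 -c "
from workcell import ctrl
print(ctrl.finish_job())"
```

```text
the job is handed in; nothing more can be done
None
```

I handed the job in at about 40.6 s. The small yellow wedge is back upright in its stand and released, and the blue half has come off its pins evenly.

I pressed the wedge down in turn: left, right, left, right, then a small top-up on each side because my first width readings were marginal.

**Slot width:** the camera comparison shows both ends opened about 7.7–8.2 mm since the start. That puts both slots at about 10.7–11.2 mm or more, on top of any gap they had at the start. The blade's nominal thickness at the last depths gives about 11.5 mm on the left and 11.9 mm on the right. That is slightly more than the roughly 11.5 mm the slots can reach, so I trust the camera more.

**Evenness:** the two ends never differed by more than about 2.7 mm, against the 3.6 mm limit. They ended within about 0.2 mm of each other.

**Force:** the wrist readings stayed below about 3 N. That is the net force on the tool, so it does not show the squeeze across the slot itself.

**Wedge in stand:** the last picture shows it seated upright. The network placed it at (0.468, 0.284), within about 2 mm of where I picked it up.

**Checks that disagreed:**
- Before the top-up, the top camera's edge readings were only 6.3–6.7 mm of opening, while the scene camera read 7.1–7.9 mm. After the top-up, the orange dot on the blue half agreed in both cameras at 7.7 and 7.8 mm.
- The network's positions for the cradle's corner screws scattered by several mm or more, so I took the seam from image edges instead.

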